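# Set the bench stirrer four clicks up and start it

### The arm

A 7-joint arm with a two-finger parallel gripper is mounted at the origin on the work surface. World frame = base frame: x ahead of the robot, y to its left, z up, the work surface at z = 0. Lengths are in mm, angles in rad, forces in N, time in s.
With the tool pointing down it reaches from about 400 to 875 mm from the base axis. Payload 19.3 kg.
Tool frame: the origin (TCP) lies midway between the tips of the shut fingers; the grasp point (between the pads) lies r.tcp_to_grasp behind it (r.tcp_to_grasp is the distance from the TCP to the grasp point, in mm); z points along the fingers, y is the line along which they close (so a half turn about z gives the same grasp; the last joint's range is limited). The gripper opens to 85 mm and grips with 20 to 120 N. Pads are 22 mm wide; open, the fingers measure 114 mm over their backs; the gripper's body (76 mm by 85 mm) begins 54 mm behind the grasp point. The pads swing forward as they close: fully open they stand 13 mm farther back than shut.
Start: joints at [1.172, 0.521, -0.036, 1.599, 0.021, 1.021, -0.113], TCP at [201.789, -591.52, 231.291] pointing down, gripper open.
Joint ranges: [-2.91, 2.91], [-0.3, 2.13], [-1.5, 1.42], [0.17, 2.43], [-1.26, 4.41], [0.16, 1.93], [-2.52, 2.52]. Speed limits (rad/s): [1.89, 1.89, 2.39, 2.39, 3.01, 3.01, 3.01].

### API

Orientations are given as [roll, pitch, yaw] about the fixed x, y, z axes, in that order (R = Rz(yaw) Ry(pitch) Rx(roll)).
In Python, from rig import r, snapshot gives the robot as it stands.
- The arm moves only by the tool apply_moves, never from a script. Its argument "deltas" is text: rows parted by semicolons, each of 7 numbers parted by spaces: the opening, from -1 (shut) to 1 (fully open), then the shift along the tool's x, y, z in units of 40 mm (1.0 is 40 mm), then the turn, a rotation vector about the tool's x, y, z in degrees. A call has exactly 5 rows; each row shifts and turns the commanded pose from where the row before left it, along the tool's axes as they then stand; what a row does not reach is not made up. A row lasts 1/12 s, in which the tool goes at most 41.7 mm and 7.16 degrees, less where a joint would pass 70% of its speed; a pose out of reach is approached as far as the arm can. A call is refused whole if a number of a shift passes 1 or a number of a turn 7.16, either way. A call with a gripper value outside its range is refused whole. The fingers move at their own pace and stop on an object; "newtons" is the grip in N (left out, the last holds). Time passes only in rows, so rows that do not move let the fingers close, or fill a call up. It gives the time, the measured TCP pose, the force, the opening and the grip force at its end, in the units of the state.
- r.sense(): the state, without advancing time (a new reading comes with each control period).
- snapshot(name): name is "side" or "top" or "wrist"; returns a dict with "color" (384x512x3 uint8, red, green, blue), "fov_y" (degrees; the focal length in pixels is half the picture's height over the tangent of half this angle, whatever the lens; pixels are square), "cx", "cy" (the principal point, pixels), "pose" (4x4, takes a point from camera to world coordinates). Camera axes: x right, y down, z forward; pixel columns grow to the right and rows downward; lengths in mm; the calibration is good to about 2 mm. The wrist camera is an equidistant fisheye: a pixel r from the principal point sees the ray r / f radians off the axis. A picture is of the moment at which its call begins. There is no depth.
- r.close_job(): hands the job in; it is judged then, once.
The state is a dict: "clock": time; "joints": joint angles; "joint_velocities": joint speeds; "tau": joint torques, N m; "position": TCP position; "ee_rot": TCP orientation; "force": force on the tool from outside, world axes, zero at the start; "torque": the same for the moment, N m; "grip_width": finger opening in mm; "finger_force": force on a finger pad.
Only numpy, scipy, OpenCV 4.12 (cv2) and the standard library are available. Lean on these libraries where they do the work, as an engineer would, in place of code of your own. Each camera call takes 0.05 s, during which the arm holds its last target. There are 200 camera calls.

### The job

On the bench stirrer, push the dial's upright fin round clockwise (seen from above) with a fingertip by exactly four clicks from where it stands now, feeling for each click and never going past the fourth, then press the start button beside the dial fully down and let it come back up. Only push: do not pinch the fin, and leave the beaker, the jars and the paper roll where they stand.

Things in the scene. Friction and masses are not known exactly. Their poses are not given: they have to be found in the camera images.
- stirrer: White bench stirrer, fixed to the bench, 310 (its x) x 260 (its y) mm. Origin on the bench under its middle; x points from the control ledge to the stirring plate, z up. The front half (its x below -14 mm) is a flat control ledge 60 mm high carrying dial and button; the rear half is 95 mm high with a dark steel plate whose top is at 101 mm. Dial axis at x -90, y +50; button at x -90, y -85 mm.
- dial_axis (a point): Centre of the top of the dial's flat round black skirt (diameter 100 mm, 10 mm thick, top 72 mm above the bench), on the vertical dial axis. Turns with the dial: its x axis points along the fin, z up. A hub 22 mm across rises 10 mm above the skirt here.
- fin (a point): Middle of the one upright grey fin on the dial, 31 mm out from the dial axis and 84 mm above the bench, x axis radially outward. The fin runs radially from 13 to 49 mm off the axis, is 10 mm thick and stands 26 mm above the skirt, with a white line along its top edge. Eight black ticks on the ledge round the skirt mark the click positions that the fin can point to. Push on the flat of its counterclockwise side; touching both flats at once counts as pinching.
- dial (a joint): Dial angle in rad, growing clockwise seen from above. Click positions every 30 degrees (0.5236) from 0 to 3.665 (stops just beyond both ends); it starts at rest at 0, 1 or 2 clicks. At 0 the fin points 105 degrees counterclockwise from the stirrer's x axis. Between clicks the dial resists up to the half-way point (about 3 to 5 N at the fin), then snaps on by itself into the next click and stays there. It can be turned both ways.
- start_top (a point): Centre of the top of the grey start button (diameter 32 mm), 82 mm above the bench when up, moves with it; pressed straight down. It stands 10 mm proud of a fixed round black housing 48 mm across.
- start (a joint): Start button travel in m: 0 up, 0.006 fully down; a spring returns it, about 5 N fully down.
- beaker: Glass beaker 72 mm across, 60 mm high, loose on the stirring plate; origin at the centre of its underside.
- jar_a: Amber sample jar with black lid, 64 mm across, 85 mm high, loose on the bench to the right (-y) of the stirrer, nearer the robot than the roll; origin at the centre of its underside.
- jar_b: A like jar to the left (+y) of the stirrer.
- roll: Upright paper-towel roll, 104 mm across, 200 mm high, loose to the right (-y) of the stirrer; origin at the centre of its underside.
There are look-alikes about, which are no part of the job. What is meant by the roll is not brown or yellow, and is the smaller of those in its own colour.

How it is judged (in metres and radians):
On the way, in this order (a step that is already met when the one before it is completed fails the run):
1. the dial rests four clicks clockwise of its start (distance of fin from where it was at the start of the episode between 0.0511 and 0.056 m and velocity of joint dial between -0.1 and 0.1 rad/s), for 0.2 s.
2. the start button is pressed down (value of joint start above 0.0045 m and distance of fin from where it was at the start of the episode between 0.0511 and 0.056 m), for 0.05 s.
At the end, for the whole second after the job is handed in: The dial rests in the click four clicks clockwise of its start (within 9 degrees), the start button has been pressed at least 4.5 mm after that and is up again, and beaker, jars and roll stand upright within 15 mm of where they were (all of step 1 and value of joint start below 0.0015 m and distance of each of beaker, jar_a, jar_b, roll from where it was at the start of the episode below 0.015 m and angle between each of beaker, jar_a, jar_b, roll's own z axis and vertical below 0.1 rad); the robot touches nothing.
It fails at once if the dial was turned past the fourth click (distance of fin from where it was at the start of the episode above 0.0579 m).
It fails at once if the start button was pressed before the dial was set (value of joint start above 0.0045 m and not (distance of fin from where it was at the start of the episode between 0.0492 and 0.0579 m)).
It fails at once if the fin was pinched (contact force between the fingers and dial_c0 above 0.5 N and contact force between the fingers and dial_c1 above 0.5 N).
It fails at once if the beaker, a jar or the paper roll was moved or lifted (distance of any of beaker, jar_a, jar_b, roll from where it was at the start of the episode above 0.02 m).
It also fails if it takes over 61 s, if anything falls off the work surface, if the arm or the gripper's body presses on something with over 40 N, if the wrist force passes 120 N, or if a joint passes its speed limit or range.

## Working session

There is one attempt and no reset: what is moved stays moved. The work goes in short steps, Python scripts to look and compute and a tool call to move; the robot and the scene stay as the last step left them, time stands still between calls to the robot, and variables do not carry over. Pictures are saved under pics/ and viewed, at most 10 in all, crops included, and the job is handed in when it is done.

Besides the shell and the picture viewer there is one more tool, called by a JSON object that holds its "api" and its "payload", one argument or row to a line. apply_moves: Moves the arm, as the interface text tells. Its arguments: {"type":"object","properties":{"deltas":{"type":"string"},"newtons":{"type":"number"}},"required":["deltas"]}

```bash
mkdir -p pics; ls; python3 - <<'E'
from rig import r, snapshot
import cv2,numpy as np,pickle
o=[]
for n in ("top","side"):
    s=snapshot(n); pickle.dump(s,open(f'pics/{n}0.pkl','wb')); cv2.imwrite(f'pics/{n}0.png',s['color'][:,:,::-1])
    print(n,s['fov_y'],s['cx'],s['cy'],np.round(s['pose'],3).tolist())
print(r.sense(), r.tcp_to_grasp)
E
```

```text
pics
top 42.37534387211327 258.4696351149651 199.2079878890999 [[0.012, -0.988, 0.153, 358.656], [-1.0, -0.013, -0.009, -25.117], [0.011, -0.153, -0.988, 1180.76], [0.0, 0.0, 0.0, 1.0]]
side 46.67784761694587 260.1233956991571 192.24705224676458 [[0.5, -0.82, 0.278, 217.542], [-0.866, -0.472, 0.166, -215.493], [-0.005, -0.324, -0.946, 1137.548], [0.0, 0.0, 0.0, 1.0]]
{'clock': 0.1, 'joints': array([ 1.17181968,  0.52191399, -0.03630648,  1.59993239,  0.02120709,
        1.02111076, -0.1127935 ]), 'joint_velocities': array([-0.00037257, -0.00109001, -0.00193051, -0.00068553,  0.00164514,
       -0.00082924, -0.00144424]), 'tau': array([ 3.18094731e-03, -9.28505659e+01,  1.98358320e+00, -3.70537949e+01,
        1.80643931e-02,  5.42207286e-03, -3.25889562e-05]), 'position': array([ 201.6635921 , -591.26147245,  230.81537811]), 'ee_rot': array([-3.14061694e+00,  8.49317783e-05,  3.28757410e-01]), 'force': array([-0.12288092,  0.13645361, -0.51197324]), 'torque': array([-0.01858557, -0.03927151, -0.00365113]), 'finger_force': 0.0, 'grip_width': 85.42623740877914} 18.700000000000003
```

View pics/top0.png

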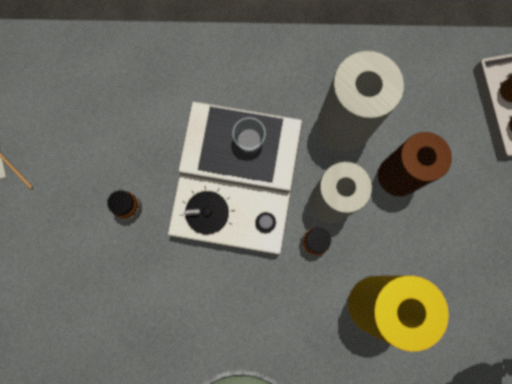

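View pics/side0.png

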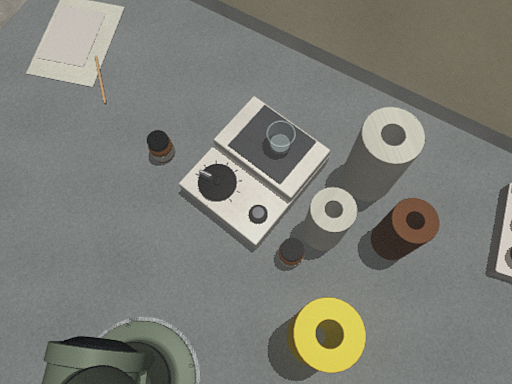

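The top view shows the dial at (207,212), with its fin pointing left to about (187,212), and the button at (265,222). Roll candidates are the large white one (369,85), the small white one (346,188), brown (427,156) and yellow (412,312). I choose the small white one at (346,188). Jar_a is at (317,240), jar_b at (122,205) and the beaker at (249,135).

```bash
cat > h.py <<'E'
import numpy as np,cv2,pickle
def ray(s,u,v):
    f=192/np.tan(np.radians(s['fov_y']/2)); d=np.array([(u-s['cx'])/f,(v-s['cy'])/f,1.])
    return s['pose'][:3,3],s['pose'][:3,:3]@d
def onz(s,u,v,z):
    o,d=ray(s,u,v); return o+d*(z-o[2])/d[2]
def proj(s,p):
    f=192/np.tan(np.radians(s['fov_y']/2)); q=s['pose'][:3,:3].T@(np.array(p)-s['pose'][:3,3]); return q[:2]/q[2]*f+[s['cx'],s['cy']]
E
python3 - <<'E'
from h import *
for n,dl,bt in (("top",(207,212),(265,222)),("side",(217,182),(258,214))):
    s=pickle.load(open(f'pics/{n}0.pkl','rb')); im=s['color']; g=cv2.cvtColor(im,cv2.COLOR_RGB2GRAY)
    def blob(c,R):
        m=((g<75)*255).astype(np.uint8); k=np.zeros_like(m); cv2.circle(k,c,R,255,-1); m&=k
        m=cv2.morphologyEx(m,cv2.MORPH_OPEN,np.ones((3,3)))
        cs,_=cv2.findContours(m,cv2.RETR_EXTERNAL,cv2.CHAIN_APPROX_NONE)
        c=max(cs,key=cv2.contourArea); h=cv2.convexHull(c); return cv2.fitEllipse(h)
    ed=blob(dl,28); eb=blob(bt,15)
    D=onz(s,*ed[0],70); B=onz(s,*eb[0],70)
    print(n,ed,eb,D.round(1),B.round(1),np.linalg.norm(D-B), 'yaw',np.degrees(np.arctan2(*(D-B)[[1,0]]))-90)
    # fin: bright pixels within skirt
    yy,xx=np.mgrid[:384,:512]; m=(np.hypot(xx-ed[0][0],yy-ed[0][1])<0.40*min(ed[1]))&(g>85)
    P=np.array([onz(s,x,y,98) for x,y in zip(xx[m],yy[m])]); w=P.mean(0)
    print('fin px',xx[m].mean(),yy[m].mean(),'world',w.round(1),'dir',np.degrees(np.arctan2(*(w-D)[[1,0]])), np.linalg.norm((w-D)[:2]))
    c=cv2.resize(im[dl[1]-40:dl[1]+50,dl[0]-45:dl[0]+90],None,fx=5.9 if 0 else 4,fy=4,interpolation=cv2.INTER_CUBIC)
    cv2.imwrite(f'pics/{n}c.png',c[:,:,::-1])
    globals()[n+'c']=c
x=topc;y=sidec; cv2.imwrite('pics/cc.png',np.vstack([x,y])[:,:,::-1][:, :540]); print(x.shape)
cv2.imwrite('pics/cc.png',cv2.resize(np.hstack([x,y]),(800,267))[:,:,::-1])
E
```

```text
top ((206.4706573486328, 212.39564514160156), (41.563350677490234, 42.21660232543945), 43.9301872253418) ((262.6190185546875, 225.80422973632812), (10.462602615356445, 16.67060089111328), 124.51783752441406) [499.   81.7  70. ] [470.2 -45.4  70. ] 130.28646537702974 yaw -12.736192644660875
fin px 194.42222222222222 211.0222222222222 world [498.1 105.6  98. ] dir 92.02312433291496 23.89126614854614
side ((216.78799438476562, 182.1123809814453), (36.42186737060547, 38.010826110839844), 62.93947219848633) ((251.75486755371094, 216.721923828125), (5.254508018493652, 11.044456481933594), 152.1105499267578) [500.1  81.4  70. ] [465.5 -42.5  70. ] 128.64046090759942 yaw -15.626706919977863
fin px 207.7826086956522 174.3913043478261 world [499. 104.  98.] dir 92.86475227649441 22.676570728122616
(360, 540, 3)
```

View pics/cc.png

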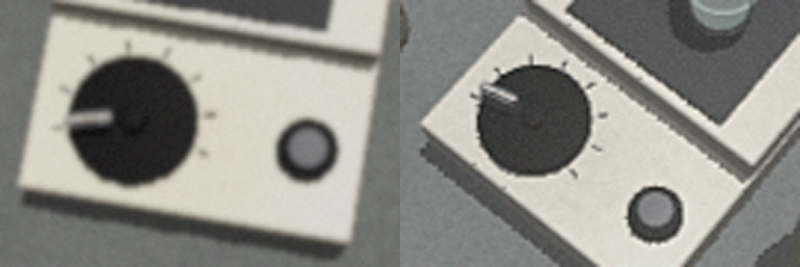

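The close crop confirms the choices. The fin lies on the first of the eight ticks (click 0) and the button is the round grey cap at lower right. The fin direction is about 92.5° in world axes and the stirrer yaw is about -12.5°. Next I triangulate the button and the roll tops for clearance.

```bash
python3 - <<'E'
from h import *
S={n:pickle.load(open(f'pics/{n}0.pkl','rb')) for n in("top","side")}
def tri(a,b):
    (o1,d1),(o2,d2)=ray(S['top'],*a),ray(S['side'],*b)
    t=np.linalg.lstsq(np.c_[d1,-d2],o2-o1,rcond=None)[0]; return ((o1+d1*t[0]+o2+d2*t[1])/2).round(0)
print('yellow',tri((412,313),(330,334)),'brown',tri((427,156),(415,220)),'white',tri((369,84),(394,135)),'roll',tri((346,187),(334,209)),'jarA',tri((317,238),(291,248)))
for n,c in (("top",(265,222)),("side",(258,213))):
    s=S[n];g=cv2.cvtColor(s['color'],cv2.COLOR_RGB2GRAY).astype(int);yy,xx=np.mgrid[:384,:512]
    m=(np.hypot(xx-c[0],yy-c[1])<9)&(g>90)&(g<170); print(n,m.sum(),onz(s,xx[m].mean(),yy[m].mean(),82).round(1))
E
```

```text
yellow [ 296. -315.  265.] brown [ 602. -374.  209.] white [ 733. -248.  262.] roll [ 538. -210.  203.] jarA [ 443. -166.   81.]
top 122 [478.9 -51.5  82. ]
side 122 [480.7 -51.6  82. ]
```

{"api": "apply_moves", "payload": {
  "deltas": "-1 0 0 -0.8 0 0 0;-1 0 0 -0.8 0 0 0;-1 0 0 -0.8 0 0 0;-1 0 0 -0.8 0 0 0;-1 0 0 -0.8 0 0 0",
  "newtons": 40
}}

```text
clock: 0.52
position: [201.6, -591.2, 392.7]
ee_rot: [-3.141, 0.0, 0.329]
force: [-0.5, -0.1, -0.3]
grip_width: 25.4
finger_force: 0.0
```

{"api": "apply_moves", "payload": {
  "deltas": "-1 0.7 -0.5 0 0 0 0;-1 0.7 -0.5 0 0 0 0;-1 0.7 -0.6 0 0 0 0;-1 0.7 -0.6 0 0 0 0;-1 0.7 -0.6 0 0 0 0"
}}

```text
clock: 0.93
position: [298.6, -438.6, 391.0]
ee_rot: [-3.141, 0.0, 0.329]
force: [0.8, 0.0, 0.8]
grip_width: 0.0
finger_force: 0.0
```

{"api": "apply_moves", "payload": {
  "deltas": "-1 0.6 -0.75 0 0 0 0;-1 0.6 -0.75 0 0 0 0;-1 0.6 -0.75 0 0 0 0;-1 0.6 -0.75 0 0 0 0;-1 0.6 -0.75 0 0 0 0"
}}

```text
clock: 1.35
position: [363.3, -257.7, 391.2]
ee_rot: [3.142, 0.0, 0.329]
force: [2.0, -0.4, -0.3]
grip_width: -0.4
finger_force: 0.0
```

{"api": "apply_moves", "payload": {
  "deltas": "-1 0.6 -0.75 0 0 0 0;-1 0.6 -0.75 0 0 0 0;-1 0.6 -0.75 0 0 0 0;-1 0.6 -0.75 0 0 0 0;-1 0.6 -0.75 0 0 0 0"
}}

```text
clock: 1.77
position: [428.4, -77.1, 391.4]
ee_rot: [3.141, 0.0, 0.329]
force: [1.5, -1.5, 0.1]
grip_width: -0.0
finger_force: 0.0
```

```bash
python3 -c "
from rig import r
s=r.sense();print(s['position'].round(1),s['ee_rot'].round(3),s['joints'].round(3),s['force'])"
```

```text
[428.4 -77.1 391.4] [3.141 0.    0.329] [ 0.458  0.079 -0.444  1.808  0.036  1.262 -1.238] [ 1.54920114 -1.47081474  0.13003158]
```

{"api": "apply_moves", "payload": {
  "deltas": "-1 0.48 -0.83 0 0 0 0;-1 0.48 -0.83 0 0 0 0;-1 0.48 -0.83 0 0 0 0;-1 0.48 -0.83 0 0 0 0;-1 0.48 -0.83 0 0 0 0"
}}

```text
clock: 2.18
position: [465.5, 111.0, 391.3]
ee_rot: [3.141, -0.0, 0.328]
force: [0.5, -0.8, -0.6]
grip_width: -0.2
finger_force: 0.0
```

{"api": "apply_moves", "payload": {
  "deltas": "-1 0 0 0.5 0 0 -7;-1 0 0 0.5 0 0 -7;-1 0 0 0.5 0 0 -7;-1 0 0 0.5 0 0 -7;-1 0 0 0.5 0 0 -7"
}}

```text
clock: 2.6
position: [465.4, 109.2, 290.3]
ee_rot: [-3.141, 0.0, 0.946]
force: [-0.4, 0.0, -0.2]
grip_width: 0.6
finger_force: 0.0
```

{"api": "apply_moves", "payload": {
  "deltas": "-1 0 0 0.3 0 0 -7;-1 0 0 0.3 0 0 -7;-1 0 0 0.3 0 0 -7;-1 0 0 0.3 0 0 -7;-1 0 0 0.3 0 0 -7"
}}

```text
clock: 3.02
position: [465.5, 109.2, 230.6]
ee_rot: [-3.141, -0.0, 1.557]
force: [0.4, -0.7, -0.1]
grip_width: 0.1
finger_force: 0.0
```

{"api": "apply_moves", "payload": {
  "deltas": "-1 0 0 0.2 0 0 -7;-1 0 0 0.2 0 0 -7;-1 0 0 0.2 0 0 -7;-1 0 0 0.2 0 0 -7;-1 0 0 0.2 0 0 -7"
}}

```text
clock: 3.43
position: [465.5, 109.1, 190.8]
ee_rot: [-3.141, -0.0, 2.167]
force: [-0.3, -0.9, 0.1]
grip_width: -0.1
finger_force: 0.0
```

{"api": "apply_moves", "payload": {
  "deltas": "-1 0 0 0 0 0 -7;-1 0 0 0 0 0 -7;-1 0 0 0 0 0 -7;-1 0 0 0 0 0 -7;-1 0 0 0 0 0 -7"
}}

```text
clock: 3.85
position: [465.6, 109.1, 191.2]
ee_rot: [-3.141, -0.0, 2.778]
force: [0.7, 0.3, -0.4]
grip_width: -0.3
finger_force: 0.0
```

{"api": "apply_moves", "payload": {
  "deltas": "-1 0 0 0 0 0 -7;-1 0 0 0 0 0 -7;-1 0 0 0 0 0 -7;-1 0 0 0 0 0 -7;-1 0 0 0 0 0 0"
}}

```text
clock: 4.27
position: [465.5, 109.0, 190.9]
ee_rot: [3.141, -0.001, -3.016]
force: [-0.7, -0.3, -0.9]
grip_width: -0.2
finger_force: 0.0
```

```bash
python3 - <<'E'
from rig import r,snapshot
import cv2,pickle
s=r.sense();print(s['position'].round(1),s['ee_rot'].round(3),s['joints'].round(3),s['force'])
w=snapshot('wrist');pickle.dump(w,open('pics/w1.pkl','wb'));cv2.imwrite('pics/w1.png',w['color'][:,:,::-1]);print(w['fov_y'],w['cx'],w['cy'],w['pose'].round(2))
E
```

```text
[465.5 109.  190.9] [ 3.141e+00 -1.000e-03 -3.016e+00] [ 0.502  0.59  -1.17   1.979  0.646  1.013  0.719] [-0.72299767 -0.3042655  -0.92445861]
65.70646984690485 250.21884052524086 192.17234332016568 [[-1.3000e-01  9.5000e-01  2.7000e-01  3.9628e+02]
 [ 9.9000e-01  1.2000e-01  4.0000e-02  1.0012e+02]
 [ 0.0000e+00  2.8000e-01 -9.6000e-01  3.3333e+02]
 [ 0.0000e+00  0.0000e+00  0.0000e+00  1.0000e+00]]
```

View pics/w1.png

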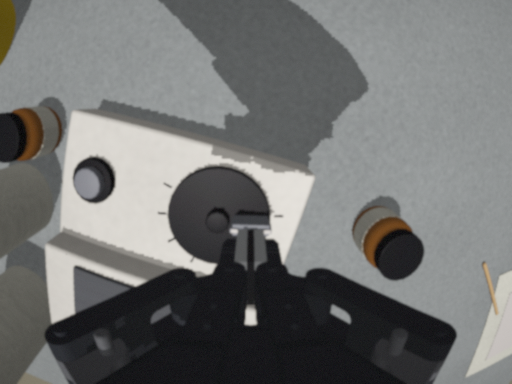

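The wrist view shows the hub at (217,219), the fin with its white line near row 226 (cols 232–270), the fingertip just behind it and the button at (89,182).

```bash
cat >> h.py <<'E'
def wz(s,u,v,z):
    f=192/np.tan(np.radians(s['fov_y']/2)); a=np.array([u-s['cx'],v-s['cy']]); rr=np.hypot(*a); t=rr/f
    d=s['pose'][:3,:3]@np.r_[a/rr*np.sin(t),np.cos(t)]; o=s['pose'][:3,3]; return (o+d*(z-o[2])/d[2]).round(1)
E
python3 - <<'E'
from h import *
w=pickle.load(open('pics/w1.pkl','rb')); g=cv2.cvtColor(w['color'],cv2.COLOR_RGB2GRAY)
yy,xx=np.mgrid[:384,:512]; m=(np.hypot(xx-88,yy-182)<14)&(g>100)&(g<185)
print('button',xx[m].mean(),yy[m].mean(),wz(w,xx[m].mean(),yy[m].mean(),82)); print('hub',wz(w,217,219,82))
# skirt black boundary points (left/top part)
print('skirt', wz(w,169,213,72), wz(w,217,167,72), wz(w,269,205,72))
c=cv2.resize(w['color'][160:270,160:300],None,fx=5,fy=5,interpolation=cv2.INTER_CUBIC)
cv2.imwrite('pics/w1c.png',c[:,:,::-1])
E
```

```text
button 86.73234200743494 182.62639405204462 [478.3 -49.1  82. ]
hub [496.9  82.7  82. ]
skirt [501.2  35.1  72. ] [451.2  77.3  72. ] [480.9 128.7  72. ]
```

View pics/w1c.png

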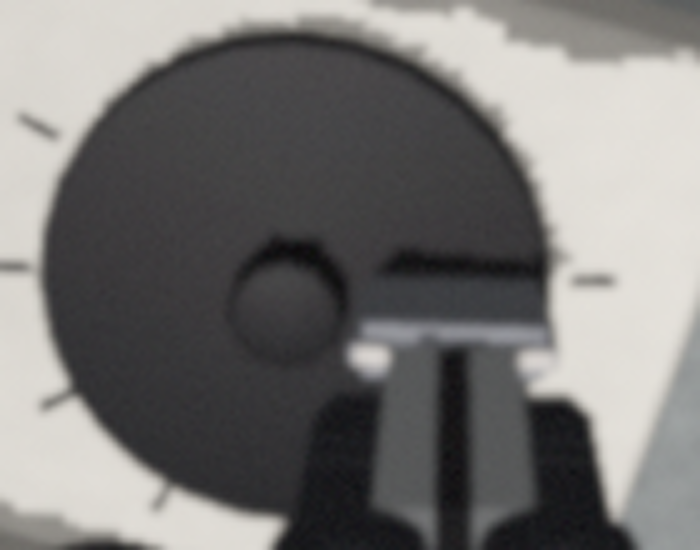

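```bash
python3 - <<'E'
from h import *
w=pickle.load(open('pics/w1.pkl','rb'))
a,b=wz(w,233,224.7,98),wz(w,270,225.2,98);t=wz(w,278.6,216,60);D=np.array([499,82.2])
print(a,b,t,np.degrees(np.arctan2(*(b-a)[[1,0]])),np.degrees(np.arctan2(t[1]-D[1],t[0]-D[0])))
E
```

```text
[494.   97.9  98. ] [490.5 129.3  98. ] [495.  141.1  60. ] 96.3602182321664 93.88508928520999
```

{"api": "apply_moves", "payload": {
  "deltas": "-1 0 0.03 0.65 0 0 0;-1 0 0.03 0.65 0 0 0;-1 0 0 0.65 0 0 0;-1 0 0 0.65 0 0 0;-1 0 0 0 0 0 0"
}}

```text
clock: 4.73
position: [463.5, 110.9, 84.0]
ee_rot: [-3.141, -0.005, -3.026]
force: [-0.8, 0.3, -0.1]
grip_width: 0.2
finger_force: 0.0
```

{"api": "apply_moves", "payload": {
  "deltas": "-1 -0.06 0 0 0 0 0;-1 -0.06 0 0 0 0 0;-1 -0.06 0 0 0 0 0;-1 -0.06 0 0 0 0 0;-1 -0.04 0 0 0 0 0"
}}

```text
clock: 5.15
position: [477.3, 112.9, 88.2]
ee_rot: [-3.142, 0.001, -3.023]
force: [0.1, -0.1, -0.1]
grip_width: -0.2
finger_force: 0.0
```

{"api": "apply_moves", "payload": {
  "deltas": "-1 -0.02 0 0 0 0 0;-1 -0.02 0 0 0 0 0;-1 -0.02 0 0 0 0 0;-1 -0.02 0 0 0 0 0;-1 0 0 0 0 0 0"
}}

```text
clock: 5.57
position: [479.8, 113.3, 87.3]
ee_rot: [3.142, -0.0, -3.022]
force: [0.1, 0.5, 0.9]
grip_width: 0.2
finger_force: 0.0
```

{"api": "apply_moves", "payload": {
  "deltas": "-1 -0.036 0.017 0.03 0 0 2.5;-1 -0.036 0.017 0 0 0 2.5;-1 -0.036 0.017 0 0 0 2.5;-1 -0.036 0.017 0 0 0 2.5;-1 0 0 0 0 0 0"
}}

```text
clock: 5.98
position: [485.0, 116.3, 86.0]
ee_rot: [-3.141, -0.001, 3.084]
force: [-2.3, -0.8, -1.5]
grip_width: 0.2
finger_force: 1.1
```

{"api": "apply_moves", "payload": {
  "deltas": "-1 -0.036 0.017 0 0 0 2.5;-1 0 0 0 0 0 0;-1 -0.036 0.017 0 0 0 2.5;-1 0 0 0 0 0 0;-1 0 0 0 0 0 0"
}}

```text
clock: 6.4
position: [488.2, 117.5, 86.1]
ee_rot: [-3.142, 0.0, 3.002]
force: [-2.4, -0.0, -0.2]
grip_width: 0.0
finger_force: 0.8
```

{"api": "apply_moves", "payload": {
  "deltas": "-1 -0.036 0.017 0 0 0 2.5;-1 0 0 0 0 0 0;-1 0 0 0 0 0 0;-1 0 0 0 0 0 0;-1 0 0 0 0 0 0"
}}

```text
clock: 6.82
position: [489.9, 117.9, 86.1]
ee_rot: [3.142, 0.0, 2.957]
force: [-0.5, 0.2, -0.2]
grip_width: 0.1
finger_force: 0.0
```

{"api": "apply_moves", "payload": {
  "deltas": "-1 -0.036 0.017 0 0 0 2.5;-1 0 0 0 0 0 0;-1 0 0 0 0 0 0;-1 0 0 0 0 0 0;-1 0 0 0 0 0 0"
}}

```text
clock: 7.23
position: [491.3, 118.3, 86.1]
ee_rot: [3.142, -0.0, 2.913]
force: [-0.4, -0.1, 0.4]
grip_width: 0.5
finger_force: 0.0
```

{"api": "apply_moves", "payload": {
  "deltas": "-1 -0.036 0.017 0 0 0 2.5;-1 -0.036 0.017 0 0 0 2.5;-1 -0.036 0.017 0 0 0 2.5;-1 -0.036 0.017 0 0 0 2.5;-1 -0.036 0.017 0 0 0 2.5"
}}

```text
clock: 7.65
position: [499.3, 119.3, 86.1]
ee_rot: [3.142, -0.0, 2.692]
force: [0.3, 0.6, -0.8]
grip_width: -0.1
finger_force: 0.0
```

{"api": "apply_moves", "payload": {
  "deltas": "-1 -0.036 0.017 0 0 0 2.5;-1 -0.036 0.017 0 0 0 2.5;-1 -0.036 0.017 0 0 0 2.5;-1 0 0 0 0 0 0;-1 0 0 0 0 0 0"
}}

```text
clock: 8.07
position: [503.8, 119.2, 86.1]
ee_rot: [-3.142, -0.0, 2.565]
force: [-1.7, 1.1, 0.5]
grip_width: -0.0
finger_force: 1.2
```

{"api": "apply_moves", "payload": {
  "deltas": "-1 -0.036 0.017 0 0 0 2.5;-1 0 0 0 0 0 0;-1 -0.036 0.017 0 0 0 2.5;-1 0 0 0 0 0 0;-1 0 0 0 0 0 0"
}}

```text
clock: 8.48
position: [507.1, 118.6, 86.1]
ee_rot: [3.141, 0.0, 2.478]
force: [-1.2, 2.0, -0.3]
grip_width: 0.2
finger_force: 0.7
```

{"api": "apply_moves", "payload": {
  "deltas": "-1 -0.036 0.017 0 0 0 2.5;-1 0 0 0 0 0 0;-1 0 0 0 0 0 0;-1 0 0 0 0 0 0;-1 0 0 0 0 0 0"
}}

```text
clock: 8.9
position: [508.6, 118.1, 86.1]
ee_rot: [-3.141, 0.0, 2.433]
force: [0.1, -1.0, 0.2]
grip_width: -0.0
finger_force: 0.0
```

{"api": "apply_moves", "payload": {
  "deltas": "-1 -0.036 0.017 0 0 0 2.5;-1 -0.036 0.017 0 0 0 2.5;-1 -0.036 0.017 0 0 0 2.5;-1 -0.036 0.017 0 0 0 2.5;-1 -0.036 0.017 0 0 0 2.5"
}}

```text
clock: 9.32
position: [516.2, 115.3, 86.1]
ee_rot: [-3.142, 0.0, 2.213]
force: [-0.7, 0.7, -0.6]
grip_width: 0.3
finger_force: 0.0
```

{"api": "apply_moves", "payload": {
  "deltas": "-1 -0.036 0.017 0 0 0 2.5;-1 -0.036 0.017 0 0 0 2.5;-1 -0.036 0.017 0 0 0 2.5;-1 -0.036 0.017 0 0 0 2.5;-1 0 0 0 0 0 0"
}}

```text
clock: 9.73
position: [521.5, 112.3, 86.1]
ee_rot: [-3.142, -0.0, 2.038]
force: [-1.7, 2.3, -0.4]
grip_width: 0.0
finger_force: 1.2
```

{"api": "apply_moves", "payload": {
  "deltas": "-1 -0.036 0.017 0 0 0 2.5;-1 0 0 0 0 0 0;-1 -0.036 0.017 0 0 0 2.5;-1 0 0 0 0 0 0;-1 0 0 0 0 0 0"
}}

```text
clock: 10.15
position: [524.0, 110.1, 86.1]
ee_rot: [3.142, 0.0, 1.955]
force: [1.3, 1.9, -0.5]
grip_width: 0.4
finger_force: 0.7
```

{"api": "apply_moves", "payload": {
  "deltas": "-1 -0.036 0.017 0 0 0 2.5;-1 0 0 0 0 0 0;-1 0 0 0 0 0 0;-1 0 0 0 0 0 0;-1 0 0 0 0 0 0"
}}

```text
clock: 10.57
position: [525.1, 108.9, 86.1]
ee_rot: [-3.141, 0.0, 1.91]
force: [0.4, 0.6, 0.5]
grip_width: 0.3
finger_force: 0.0
```

Three clicks are felt, at yaw 2.96, 2.43 and 1.91. I make the fourth push with smaller steps.

{"api": "apply_moves", "payload": {
  "deltas": "-1 -0.036 0.017 0 0 0 2.5;-1 -0.036 0.017 0 0 0 2.5;-1 -0.036 0.017 0 0 0 2.5;-1 -0.036 0.017 0 0 0 2.5;-1 -0.036 0.017 0 0 0 2.5"
}}

```text
clock: 10.98
position: [530.3, 102.8, 86.1]
ee_rot: [-3.142, 0.0, 1.689]
force: [0.9, -0.5, -0.1]
grip_width: 0.3
finger_force: 0.0
```

{"api": "apply_moves", "payload": {
  "deltas": "-1 -0.036 0.017 0 0 0 2.5;-1 -0.036 0.017 0 0 0 2.5;-1 -0.036 0.017 0 0 0 2.5;-1 -0.036 0.017 0 0 0 2.5;-1 0 0 0 0 0 0"
}}

```text
clock: 11.4
position: [533.3, 97.5, 86.1]
ee_rot: [3.142, -0.0, 1.514]
force: [-0.2, 2.7, -0.8]
grip_width: -0.0
finger_force: 1.2
```

{"api": "apply_moves", "payload": {
  "deltas": "-1 -0.036 0.017 0 0 0 2.5;-1 0 0 0 0 0 0;-1 -0.036 0.017 0 0 0 2.5;-1 0 0 0 0 0 0;-1 0 0 0 0 0 0"
}}

```text
clock: 11.82
position: [534.4, 94.3, 86.1]
ee_rot: [3.142, 0.0, 1.431]
force: [0.6, 0.7, -0.3]
grip_width: 0.4
finger_force: 0.5
```

{"api": "apply_moves", "payload": {
  "deltas": "-1 -0.036 0.017 0 0 0 2.5;-1 0 0 0 0 0 0;-1 0 0 0 0 0 0;-1 0 0 0 0 0 0;-1 0 0 0 0 0 0"
}}

```text
clock: 12.23
position: [534.8, 92.7, 86.1]
ee_rot: [-3.141, 0.0, 1.386]
force: [-0.3, 0.5, 0.2]
grip_width: 0.3
finger_force: 0.0
```

{"api": "apply_moves", "payload": {
  "deltas": "-1 0.1 0 0 0 0 0;-1 0.2 0 0 0 0 0;-1 0 0 -0.5 0 0 0;-1 0 0 -0.9 0 0 0;-1 0 0 -0.9 0 0 0"
}}

```text
clock: 12.65
position: [536.3, 105.7, 178.6]
ee_rot: [-3.139, 0.0, 1.387]
force: [0.5, -0.3, 0.4]
grip_width: -0.2
finger_force: 0.0
```

{"api": "apply_moves", "payload": {
  "deltas": "-1 -0.7 0 0 0 0 0;-1 -0.8 -0.2 0 0 0 0;-1 -0.8 -0.2 0 0 0 0;-1 -0.8 -0.2 0 0 0 0;-1 -0.7 -0.2 0 0 0 0"
}}

```text
clock: 13.07
position: [476.8, -39.9, 178.2]
ee_rot: [3.141, 0.0, 1.385]
force: [1.2, -0.5, 0.4]
grip_width: -0.2
finger_force: 0.0
```

```bash
python3 - <<'E'
from rig import r,snapshot
import cv2,pickle
s=r.sense();print(s['position'].round(1),s['ee_rot'].round(3),s['joints'].round(3))
w=snapshot('wrist');pickle.dump(w,open('pics/w2.pkl','wb'));cv2.imwrite('pics/w2.png',w['color'][:,:,::-1])
E
```

```text
[476.8 -39.9 178.2] [3.141 0.    1.385] [ 0.467  0.427 -0.649  2.005  0.35   0.82  -0.566]
```

View pics/w2.png

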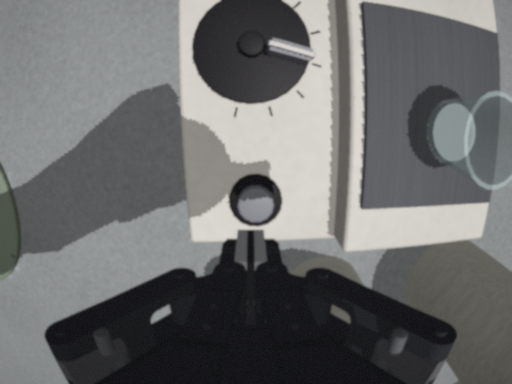

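The wrist view shows the fin tip at (313,56) pointing at tick 4, the tick at (317,66). Ticks 5–7 lie below it at (300,95), (270,111) and (236,112). The button is at (256,203).

```bash
python3 - <<'E'
from h import *
w=pickle.load(open('pics/w2.pkl','rb'))
a,b=wz(w,252,43,82),wz(w,313,56,98); print('btn',wz(w,256.5,203.5,82),'fin',a,b,np.degrees(np.arctan2(*(b-a)[[1,0]])))
E
```

```text
btn [481.  -49.1  82. ] fin [501.5  81.7  82. ] [543.8  61.3  98. ] -25.746595715389404
```

{"api": "apply_moves", "payload": {
  "deltas": "-1 -0.23 0.12 0.5 0 0 0;-1 0 0 0.8 0 0 0;-1 0 0 0.7 0 0 0;-1 0 0 0.2 0 0 0;-1 0 0 0 0 0 0"
}}

```text
clock: 13.53
position: [479.8, -47.9, 88.8]
ee_rot: [-3.138, -0.0, 1.386]
force: [0.1, 0.3, 0.4]
grip_width: -0.0
finger_force: 0.0
```

{"api": "apply_moves", "payload": {
  "deltas": "-1 0 0 0.05 0 0 0;-1 0 0 0.05 0 0 0;-1 0 0 0.05 0 0 0;-1 0 0 0 0 0 0;-1 0 0 0 0 0 0"
}}

```text
clock: 13.95
position: [480.8, -48.9, 84.7]
ee_rot: [3.141, 0.0, 1.385]
force: [0.9, 0.5, 0.3]
grip_width: 0.2
finger_force: 0.0
```

{"api": "apply_moves", "payload": {
  "deltas": "-1 0 0 0.05 0 0 0;-1 0 0 0.05 0 0 0;-1 0 0 0.05 0 0 0;-1 0 0 0 0 0 0;-1 0 0 0 0 0 0"
}}

```text
clock: 14.37
position: [480.8, -48.9, 78.1]
ee_rot: [3.141, -0.0, 1.385]
force: [1.7, -0.8, 3.2]
grip_width: 0.1
finger_force: 1.8
```

{"api": "apply_moves", "payload": {
  "deltas": "-1 0 0 0.03 0 0 0;-1 0 0 0.03 0 0 0;-1 0 0 0 0 0 0;-1 0 0 0 0 0 0;-1 0 0 0 0 0 0"
}}

```text
clock: 14.78
position: [480.8, -48.9, 76.0]
ee_rot: [3.141, 0.0, 1.385]
force: [0.7, -1.1, 10.2]
grip_width: 0.0
finger_force: 5.5
```

Force of 10 N at z = 76 means the button is fully down. I retreat.

{"api": "apply_moves", "payload": {
  "deltas": "-1 0 0 -0.1 0 0 0;-1 0 0 -0.3 0 0 0;-1 0 0 -0.8 0 0 0;-1 0 0 -0.8 0 0 0;-1 0 0 -0.5 0 0 0"
}}

```text
clock: 15.2
position: [480.5, -48.4, 177.9]
ee_rot: [3.141, -0.0, 1.385]
force: [-0.4, -0.3, 0.2]
grip_width: -0.1
finger_force: 0.0
```

{"api": "apply_moves", "payload": {
  "deltas": "-1 0 0 0 0 0 0;-1 0 0 0 0 0 0;-1 0 0 0 0 0 0;-1 0 0 0 0 0 0;-1 0 0 0 0 0 0"
}}

```text
clock: 15.62
position: [480.0, -48.6, 174.8]
ee_rot: [-3.14, -0.0, 1.385]
force: [-0.1, -0.5, 0.8]
grip_width: -0.4
finger_force: 0.0
```

```bash
python3 - <<'E'
from rig import r,snapshot
import cv2
w=snapshot('wrist');cv2.imwrite('pics/w3.png',w['color'][:,:,::-1])
E
```

```text
(no output)
```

View pics/w3.png

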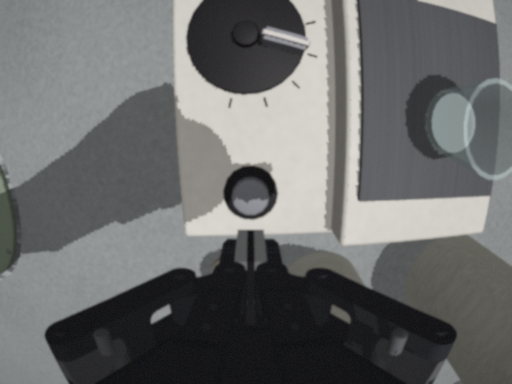

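The fin still points at tick 4 (tip at (307,44)), the button at (250,191) is clear of the tool, and the beaker at (452,122) is in place.

```bash
python3 -c "
from rig import r
print(r.close_job())"
```

```text
the job is handed in; nothing more can be done
None
```

I pushed the dial four clicks clockwise, pressed the start button fully down (10 N at z = 76 mm) and released it, then handed the job in; no verdict came back.

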